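# Lock the swing bar of a drilling jig with its drop pin

### The job

Swing the drilling jig's clamp bar fully shut against its stop, then take the tab-handled drop pin from the wooden block and thread it down through the upper ear, the bar's slot and the lower ear until its collar sits flush on the upper ear, and let go. The ear bracket is slotted, so feel for its hole, and work gently: never push the pin with more than about 40 N. Leave the ball-headed pin and everything else where they are.

Things in the scene. Friction and masses are not known exactly. Their poses are not given: they have to be found in the camera images.
- jig: Drilling jig fixed on the bench: dark steel base plate 120 (x) x 290 (y) x 14 mm high, origin on the table under it, z up. Its y runs from the hinge post (x 0, y -85 mm) to the C-shaped ear bracket at the y-plus end. Under the bar: aluminium workpiece, top z 44 mm. Bar stop block on the x-plus side (x 16 to 28, y 34 to 56, top z 58 mm). Withstands firm finger pushes.
- lock_mid (a point): Jig point x 0, y 85, z 78 mm: top of the upper ear, middle of the bracket's slot range. The bracket was clamped anywhere along its slot: the true hole line (x 0, vertical, both ears) is up to 12 mm from here either way along jig y, different each time and not measured. The bracket does not move during the job. Holes 13.5 mm wide, 0.8 mm chamfer at the mouth.
- ear_gap (a point): Jig point x 0, y 85, z 53 mm, midway between the ears. Ears: level, 10 mm thick, 44 mm wide in x; tops at z 38 and z 78. From the true hole line they reach 18 mm to y-minus; to y-plus an upright end wall joins them, 44 mm wide in x, z 14 to 78, its inner face 41 and outer face 52 mm from the hole line, so touching the outer face also tells where the hole is.
- low_ear (a point): Jig point x 0, y 85, z 33 mm, mid-thickness of the lower ear. Inside its hole a spring-loaded ball bears on the pin, so the pin does not drop home by itself: it needs a steady downward push, roughly 10 N (5 to 20 N), over the last 20 mm.
- clamp_bar (a joint): Angle of the clamp bar about its upright hinge (rad): 0 shut on the stop, lying along jig y; up to 1.1 open, counter-clockwise from above, free end to jig x-minus. Stays where left (friction 0.25 N m). Steel bar 30 mm wide, z 48 to 58 mm, reaches 198 mm from the hinge. Slot 14.5 x 40 mm centred 170 mm from the hinge; when shut it lies under the ear hole wherever the bracket stands.
- bar_knob (a point): Centre of the top of the black round knob on the bar, 22 mm in diameter and 27 mm tall (z 58 to 85 mm), 90 mm from the hinge axis; the bar can be pushed or pulled by it.
- pin_block: Fixed wooden block 150 (x) x 70 (y) x 66 mm high with two upright 14 mm holes at x -40 and +40 mm, a pin standing in each. Origin at the centre of its underside, z up.
- drop_pin: Drop pin, bare steel, 0.08 to 0.17 kg, with a flat tab handle. Origin at its nose end, z up the pin. Shank 12 mm diameter, 60 mm long, nose tapering to 9 mm over the last 5 mm; collar 24 mm diameter, z 60 to 65; tab 28 (x) x 12 (y) mm, z 65 to 101, gripped across its 12 mm (pin y). Starts upright in either hole of the pin block, collar on the block's top (nose 6 mm above the table).
- ball_pin: The other pin in the block, told by its round ball head (28 mm): shank only 35 mm long, collar on the block's top, ball top 76 mm above the nose end. Origin at its nose end. Not needed; leave it there.
- screwdriver: Bystander: a blue-handled screwdriver lying loose; leave it alone.
- wrench: Bystander: a steel spanner lying loose; leave it alone.
- oil_bottle: Bystander: a standing white oil bottle, 56 mm across, 150 mm high; leave it alone.
- washer: Bystander: a thick steel washer, 36 mm across, lying flat; leave it alone.
- offcut: Bystander: a loose dark wood offcut, 120 x 60 x 22 mm; leave it alone.
- tin: Bystander: an open metal tin, 80 mm across, 80 mm high; leave it alone.
- brush: Bystander: a bench brush lying loose; leave it alone.
Not all that is in view belongs to the job. What is shaped like the drop_pin but blue or yellow is not meant.

How it is judged:
By the outcome, as a careful person would: the job done as asked, in the order asked, and still so for the second after the job is handed in, with the robot touching nothing.
It also fails if it takes over 69 s, if anything falls off the work surface, if the arm or the gripper's body presses on something with over 40 N, if the wrist force passes 120 N, or if a joint passes its speed limit or range.

### The arm

A 6-joint arm with a two-finger parallel gripper is mounted at the origin on the work surface. World frame = base frame: x ahead of the robot, y to its left, z up, the work surface at z = 0. Lengths are in m, angles in rad, forces in N, time in s.
With the tool pointing down it reaches from about 0.35 to 0.775 m from the base axis. Payload 7.3 kg.
Tool frame: the origin (TCP) lies between the finger pads; the fingertips stand 14 mm ahead of it and the grasp point (between the pads) lies 5 mm behind it; z points along the fingers, y is the direction in which the jaws open and shut (so a half turn about z gives the same grasp; the last joint's range is limited). The gripper opens to 92 mm and grips with 3 to 60 N. Pads are 19 mm wide; open, the fingers measure 130 mm over their backs; the gripper's body (75 mm by 190 mm) begins 47 mm behind the grasp point.
Start: joints at [-0.146, 0.342, 1.524, -0, 1.275, -0.146], TCP at [0.525, 0, 0.241] pointing down, gripper open.
Joint ranges: [-2.53, 2.53], [-0.77, 2.02], [0.04, 2.7], [-1, 4.14], [0.28, 2.66], [-3.11, 3.11]. Speed limits (rad/s): [2.57, 2.57, 3.14, 3.14, 3.14, 3.14].

### API

Orientations are given as [roll, pitch, yaw] about the fixed x, y, z axes, in that order (R = Rz(yaw) Ry(pitch) Rx(roll)).
In Python, from cell import robot gives the robot as it stands.
- The arm moves only by the shell command python3 -m creep 'ROWS' [FORCE]. ROWS is JSON, a list that holds one entry, the list of rows, each a list of 7 numbers: the shift along the tool's x, y, z in cm, then the turn, a rotation vector about the tool's x, y, z in degrees, then the gripper command: -1 is shut, 1 is fully open, values between are in proportion. In form: [[[tx, ty, tz, wx, wy, wz, gripper], ...]]. A call has 1 to 8 rows; each row is the pose to reach, as a shift and turn from the pose measured when the call began, along the tool's axes at that moment; what a row does not reach only later rows make up. A row lasts 1/10 s, in which the tool goes at most 50 mm and 8.59 degrees, less where a joint would pass 70% of its speed; a pose out of reach is approached as far as the arm can. A call with a gripper value outside its range is refused whole. The fingers move at their own pace and stop on an object; FORCE is the grip in N (left out, the last holds). Time passes only in rows, so rows that repeat a pose let the fingers close. It gives the time, the measured TCP pose, the force and the opening at its end, in the units of the state.
- robot.observe(): the state, without advancing time (a new reading comes with each control period).
- robot.read_camera(name): name is "scene" or "side" or "wrist"; returns the picture (480x640x3 uint8, red, green, blue); there is no depth.
- robot.camera_params(name): a dict with "camera_matrix" (3x3 intrinsics, pixels), "R" (3x3) and "t" (3): a world point X has camera coordinates R X + t. Camera axes: x right, y down, z forward; pixel columns grow to the right and rows downward; lengths in m; the calibration is good to about 2 mm. A picture is of the moment at which its call begins: read the wrist's pose just before it. camera_params takes no time and is no camera call; for the wrist camera it gives the pose at the moment of the call.
- robot.hand_in(): hands the job in, once; it reports no verdict.
Trained networks look in the newest picture that a camera, given by its name, has taken for a name from the list of things; names that differ only in an ending like _2 or _b are one class to them, and where a whole thing is asked for, a point or a joint stands for the part that bears it (a point fixed in the world has none). Each returns a list of dicts, best first, with "score" (0 to 1); they miss things now and then, are a little off and sometimes report something else, mostly with a low value. They report only what shows in the picture. A call takes as long as a camera call. They do not tell look-alikes from the thing itself.
- robot.look_for(camera, label): "centre" ([x, y, z] in m, in the coordinates of the camera as it stood for that picture, good to about 4 mm: the middle of the surface that is visible of it).
- robot.masks_of(camera, label): "mask" (480x640 bool, what is visible of it).
The state is a dict: "time": time; "qpos": joint angles; "qvel": joint speeds; "joint_efforts": joint torques, N m; "tool_pos": TCP position; "tool_rot": TCP orientation; "contact_force": force on the tool from outside, world axes, zero at the start; "torque": the same for the moment, N m; "opening": finger opening in m.
Only numpy, scipy, OpenCV 4.12 (cv2) and the standard library are available. Lean on these libraries where they do the work, as an engineer would, in place of code of your own. Each camera call takes 0.05 s, during which the arm holds its last target.

## Working session

There is one attempt and no reset: what is moved stays moved. The work goes in short steps, Python scripts to look and compute and a shell command to move; the robot and the scene stay as the last step left them, time stands still between calls to the robot, and variables do not carry over. Pictures are saved under pics/ and viewed, and the job is handed in when it is done.

```bash
ls; mkdir -p pics
python3 - <<'E'
from cell import robot
import cv2
o=robot.observe();print({k:(v if isinstance(v,float) else [round(float(x),3) for x in v]) if k!='opening' else v for k,v in o.items()})
for c in ["scene","side","wrist"]:
    im=robot.read_camera(c);cv2.imwrite(f"pics/{c}0.png",im[:,:,::-1])
    p=robot.camera_params(c);print(c,p)
E
```

```text
pics
{'time': 0.0, 'qpos': [-0.146, 0.343, 1.525, -0.0, 1.275, -0.146], 'qvel': [0.002, -0.001, -0.003, -0.001, 0.0, -0.0], 'joint_efforts': [0.001, -43.125, -24.422, 0.072, 0.056, -0.0], 'tool_pos': [0.525, 0.0, 0.24], 'tool_rot': [-3.14, -0.0, 1.571], 'contact_force': [0.211, 0.232, -0.08], 'torque': [-0.091, 0.009, -0.01], 'opening': 0.09155606788539732}
scene {'camera_matrix': array([[514.65495151,   0.        , 314.98120078],
       [  0.        , 514.65495151, 243.72585204],
       [  0.        ,   0.        ,   1.        ]]), 'R': array([[ 0.49944531,  0.86627902, -0.01072576],
       [ 0.72936396, -0.42712491, -0.53440857],
       [-0.46752817,  0.25908487, -0.84515823]]), 't': array([-0.27933653, -0.35569112,  1.53642986])}
side {'camera_matrix': array([[600.26848926,   0.        , 330.11893689],
       [  0.        , 600.26848926, 241.85337253],
       [  0.        ,   0.        ,   1.        ]]), 'R': array([[ 0.79323227, -0.60882532,  0.01069113],
       [-0.47670932, -0.63183211, -0.61117625],
       [ 0.37885457,  0.47970816, -0.79142232]]), 't': array([-0.41507442,  0.30991492,  0.91450781])}
wrist {'camera_matrix': array([[400.86864587,   0.        , 317.028902  ],
       [  0.        , 400.86864587, 241.06610846],
       [  0.        ,   0.        ,   1.        ]]), 'R': array([[ 9.99999080e-01,  7.76780722e-04, -1.11213888e-03],
       [ 1.04828726e-03, -9.62835320e-01,  2.70087111e-01],
       [-8.61008134e-04, -2.70088028e-01, -9.62835248e-01]]), 't': array([-0.52486749, -0.03452503,  0.389324  ])}
```

View pics/scene0.png

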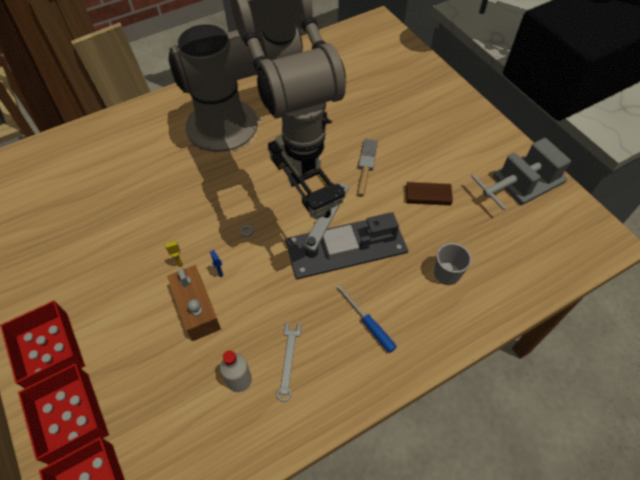

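View pics/side0.png

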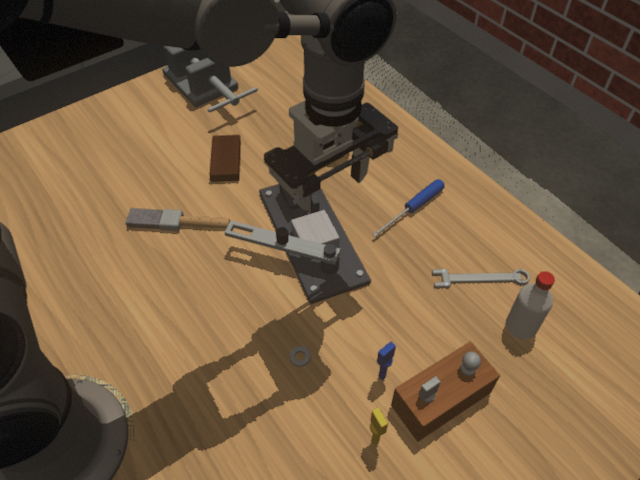

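View pics/wrist0.png

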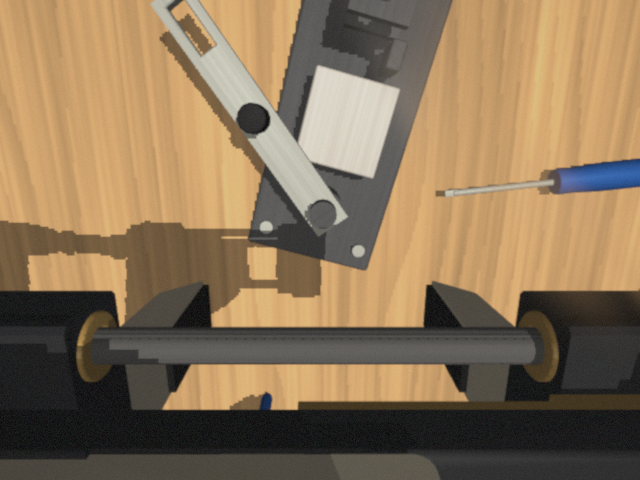

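The wrist picture shows the jig with the bar open. The hinge is at (322,213) and the knob at (253,118). In the scene view the grey tab pin is at (183,275) and the ball at (194,307). The look-alikes are yellow at (173,250) and blue at (216,262). Next I'll take close crops to measure.

```bash
python3 - <<'E'
import cv2,numpy as np
s=cv2.imread('pics/scene0.png');d=cv2.imread('pics/side0.png')
def crop(im,x0,y0,x1,y1,f,n):
    cv2.imwrite('pics/'+n,cv2.resize(im[y0:y1,x0:x1],None,fx=f,fy=f,interpolation=cv2.INTER_CUBIC))
crop(s,270,180,420,285,5,'c_s_jig.png')
crop(s,150,230,250,345,5,'c_s_blk.png')
crop(d,220,170,380,305,4.4,'c_d_jig.png')
crop(d,350,330,510,450,5,'c_d_blk.png')
E
cat > h.py <<'E'
import numpy as np
from cell import robot
def P(c): return robot.camera_params(c)
def proj(p,X):
    X=np.atleast_2d(X); c=X@p['R'].T+p['t']; q=c@p['camera_matrix'].T; return q[:,:2]/q[:,2:]
def ray(p,u,v,z):
    d=p['R'].T@np.linalg.solve(p['camera_matrix'],[u,v,1.]); o=-p['R'].T@p['t']
    return o+d*(z-o[2])/d[2]
def world(p,c): return p['R'].T@(np.array(c)-p['t'])
E
python3 - <<'E'
from h import *
for c in ["scene","side"]:
    p=P(c)
    for l in ["jig","pin_block","drop_pin","bar_knob","ball_pin","clamp_bar"]:
        for r in robot.look_for(c,l)[:3]: print(c,l,round(r['score'],2),world(p,r['centre']).round(3),proj(p,world(p,r['centre'])).round(0))
E
```

```text
scene jig 0.91 [0.564 0.079 0.014] [[343. 250.]]
scene pin_block 0.71 [ 0.54  -0.305  0.07 ] [[192. 303.]]
scene drop_pin 0.68 [ 0.487 -0.296  0.095] [[184. 277.]]
scene drop_pin 0.64 [ 0.396 -0.289  0.079] [[174. 250.]]
scene drop_pin 0.63 [ 0.475 -0.215  0.075] [[216. 262.]]
scene bar_knob 0.94 [0.504 0.041 0.052] [[318. 230.]]
scene ball_pin 0.59 [ 0.568 -0.306  0.098] [[194. 307.]]
scene clamp_bar 0.71 [0.503 0.045 0.059] [[319. 227.]]
side jig 0.72 [0.524 0.059 0.014] [[311. 249.]]
side jig 0.64 [ 0.553 -0.301  0.097] [[468. 360.]]
side pin_block 0.69 [ 0.505 -0.313  0.061] [[447. 394.]]
side drop_pin 0.77 [ 0.464 -0.222  0.086] [[388. 357.]]
side drop_pin 0.75 [ 0.476 -0.3    0.099] [[431. 388.]]
side drop_pin 0.68 [ 0.383 -0.291  0.087] [[378. 424.]]
side bar_knob 0.9 [0.472 0.075 0.058] [[282. 243.]]
side bar_knob 0.72 [ 0.552 -0.302  0.095] [[468. 361.]]
side bar_knob 0.66 [ 0.733 -0.174  0.008] [[478. 278.]]
side ball_pin 0.57 [ 0.554 -0.303  0.097] [[470. 360.]]
side clamp_bar 0.73 [0.48  0.073 0.058] [[287. 242.]]
```

View pics/c_s_jig.png

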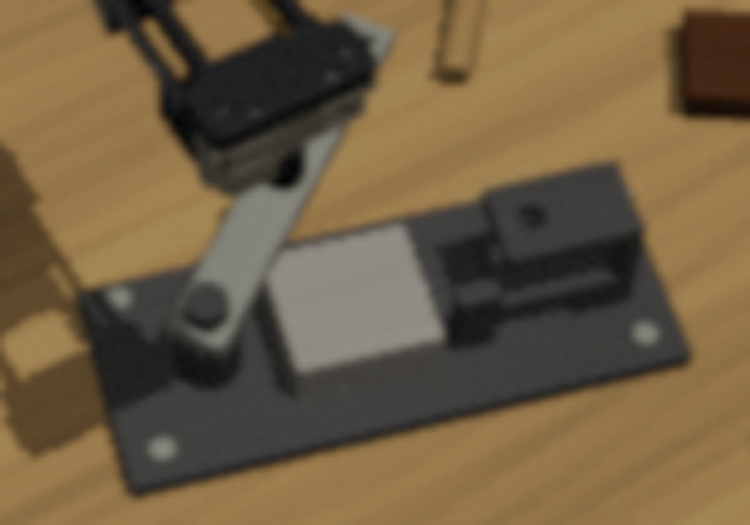

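View pics/c_d_jig.png

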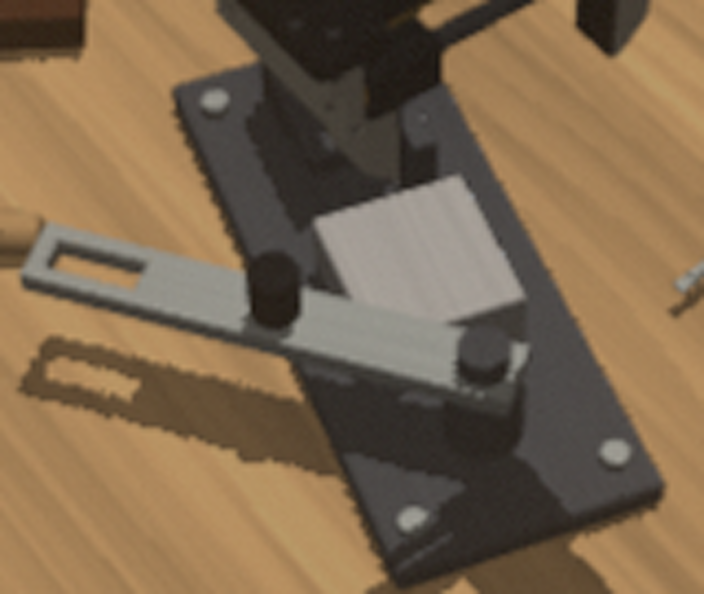

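View pics/c_s_blk.png

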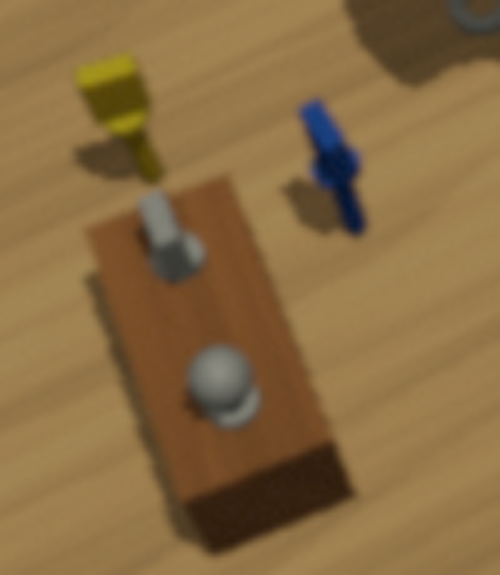

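View pics/c_d_blk.png

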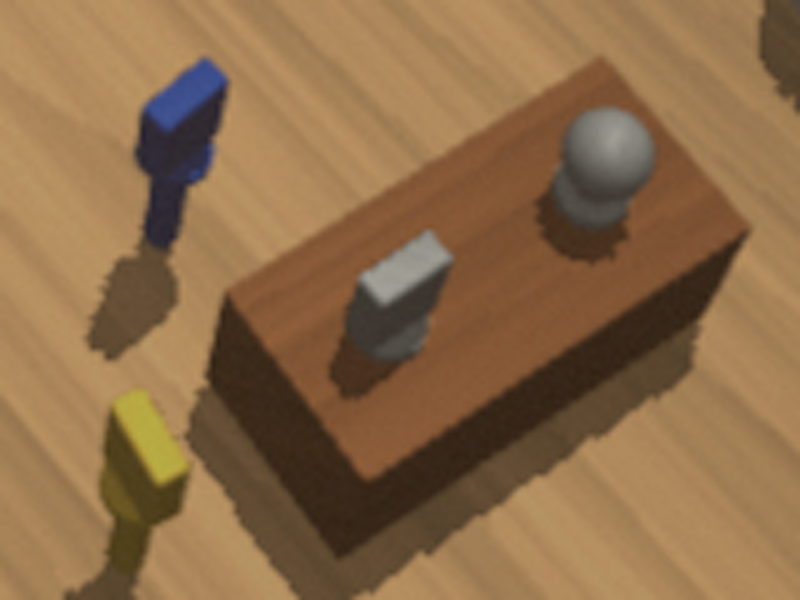

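```bash
cat > fit.py <<'E'
from h import *
from scipy.optimize import least_squares
S,D=P('scene'),P('side')
def jp(q,X):
    c,s=np.cos(q[2]),np.sin(q[2]);X=np.atleast_2d(X).astype(float)
    return np.c_[q[0]+c*X[:,0]-s*X[:,1],q[1]+s*X[:,0]+c*X[:,1],X[:,2]]
def fit(obs,q0):
    f=lambda q:np.concatenate([(proj(p,jp(q,X))-np.array(uv)).ravel() for p,X,uv in obs])
    r=least_squares(f,q0,loss='soft_l1');return r.x,f(r.x).reshape(-1,2)
E
python3 - <<'E'
from fit import *
W={'camera_matrix':P('wrist')['camera_matrix'],'R':np.array([[ 9.99999080e-01,  7.76780722e-04, -1.11213888e-03],[ 1.04828726e-03, -9.62835320e-01,  2.70087111e-01],[-8.61008134e-04, -2.70088028e-01, -9.62835248e-01]]),'t':np.array([-0.52486749, -0.03452503,  0.389324])}
cs=lambda u,v:(270+u/5,180+v/5)
cd=lambda u,v:(220+u/4.4,170+v/4.4)
a,b,t=.06,.145,.014
obs=[(S,[[-a,-b,t],[a,-b,t],[a,b,t]],[cs(82,290),cs(132,484),cs(688,352)]),
(D,[[-a,-b,t],[a,-b,t],[-a,b,t]],[cd(396,572),cd(660,487),cd(178,92)]),
(W,[[-a,-b,t],[a,-b,t]],[(249,240),(367,269)])]
print('jig',*fit(obs,[.57,.08,-.2]))
q,_=fit(obs,[.57,.08,-.2])
for h in ray(S,*cs(532,215),.078),:
    c,s=np.cos(q[2]),np.sin(q[2]);d=h[:2]-q[:2];print('hole world',h,'jig',c*d[0]+s*d[1],-s*d[0]+c*d[1])
print('hinge W',ray(W,322,213,.06),jp(q,[0,-.085,.06]))
k=ray(W,253,118,.085);c,s=np.cos(q[2]),np.sin(q[2]);d=k[:2]-q[:2];j=np.array([c*d[0]+s*d[1],-s*d[0]+c*d[1]]);print('knob',k,j,np.hypot(j[0],j[1]+.085),'ang',np.arctan2(-j[0],j[1]+.085))
bs=lambda u,v:(150+u/5,230+v/5); bd=lambda u,v:(350+u/5,330+v/5)
a,b,t=.075,.035,.066
# drop-pin end: corners
from itertools import product
best=None
print([ray(D,*bd(*x),t).round(3) for x in [(228,293),(370,480),(748,230),(602,58)]],[ray(S,*bs(*x),t).round(3) for x in [(88,230),(228,178),(333,440),(185,500)]])
print('tab top',[ray(D,*bd(*x),.107).round(4) for x in [(360,275),(385,305),(452,258),(430,232)]],ray(S,*bs(155,200),.107))
print('ball',ray(D,*bd(608,150),.066+.027),ray(S,*bs(220,378),.066+.027))
print('blue',ray(D,*bd(185,95),.101),'yel',ray(D,*bd(150,435),.101))
E
```

```text
jig [ 0.55319797  0.09467998 -0.26084781] [[-1.74278120e+00 -7.75727087e-01]
 [-3.63268016e-01  6.63286921e-01]
 [ 1.76510203e+00 -1.52422968e-01]
 [ 1.17692332e+00 -5.08652873e-01]
 [ 2.61580219e+00 -2.36612561e+00]
 [-1.26915517e+00 -3.27081904e+00]
 [-2.07670188e+00 -4.34461784e-01]
 [ 1.87588625e-03  1.20936692e+00]]
hole world [0.57260618 0.1648742  0.078     ] jig 0.0006485876958225688 0.07282503984719504
hinge W [0.52901783 0.00551673 0.06      ] [[0.53127649 0.01255539 0.06      ]]
knob [0.47928614 0.07956472 0.085     ] [-0.06751329 -0.03366578] 0.08481300865526913 ang 0.9206994747601777
[array([ 0.447, -0.261,  0.066]), array([ 0.441, -0.329,  0.066]), array([ 0.587, -0.342,  0.066]), array([ 0.594, -0.273,  0.066])] [array([ 0.447, -0.327,  0.066]), array([ 0.454, -0.26 ,  0.066]), array([ 0.6  , -0.272,  0.066]), array([ 0.594, -0.339,  0.066])]
tab top [array([ 0.4655, -0.2912,  0.107 ]), array([ 0.4649, -0.3023,  0.107 ]), array([ 0.4904, -0.3035,  0.107 ]), array([ 0.4909, -0.2938,  0.107 ])] [ 0.47396744 -0.29450627  0.107     ]
ball [ 0.55860359 -0.3034481   0.093     ] [ 0.56214064 -0.30343452  0.093     ]
blue [ 0.46545601 -0.21485148  0.101     ] yel [ 0.38816518 -0.28929325  0.101     ]
```

The scene crop shows the drop pin as the only grey tab in the block, at (183,275). The ball is at (194,307), and the blue and yellow pins stand outside the block, so the choice is confirmed. The bracket hole shows at (376,223), which puts it near jig y ≈ 73. I'll take a better wrist view before the knob.

```bash
python3 -m creep '[[[1.5,0,-3,0,0,0,1],[3,0,-6,0,0,0,1],[3,0,-6,0,0,0,1]]]'
python3 - <<'E'
from h import *
import cv2,json
p=P('wrist');im=robot.read_camera('wrist');cv2.imwrite('pics/w1.png',im[:,:,::-1])
np.savez('w1.npz',**p)
cv2.imwrite('pics/w1b.png',cv2.resize(im[0:330,170:490,::-1],None,fx=1.8,fy=1.8,interpolation=cv2.INTER_CUBIC))
E
```

```text
time: 1.05
tool_pos: [0.5266, 0.0313, 0.3049]
tool_rot: [3.134, 0.0, 1.572]
contact_force: [0.2, 0.6, -0.1]
opening: 0.0922
```

View pics/w1b.png

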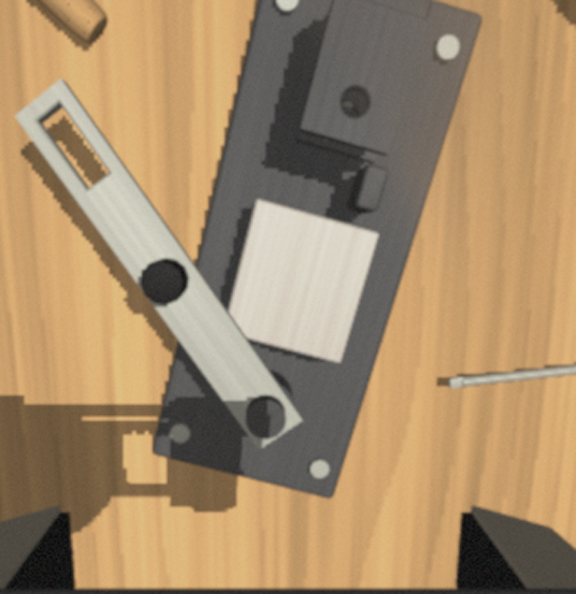

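This view shows the whole jig: hinge cap at crop (266,417), knob at (165,282), hole at (355,101) and plate corners at (153,453), (332,497) and (481,15).

Run:
```python
from fit import *
W=dict(np.load('w1.npz'))
cw=lambda u,v:(170+u/1.8,v/1.8)
cs=lambda u,v:(270+u/5,180+v/5)
a,b,t=.06,.145,.014
obs=[(W,[[-a,-b,t],[a,-b,t],[a,b,t]],[cw(153,453),cw(332,496),cw(481,15)])]
q,r=fit(obs,[.55,.09,-.26]);print(q,r.round(1))
c,s=np.cos(q[2]),np.sin(q[2])
def loc(h): d=h[:2]-q[:2];return np.array([c*d[0]+s*d[1],-s*d[0]+c*d[1]])
h=ray(W,*cw(355,101),.078);print('hole',h,loc(h))
for z in(.06,.07):h=ray(W,*cw(266,417),z);print('hinge',h,loc(h))
print(jp(q,[[0,-.085,0],[0,.085,0]]))
k=ray(W,*cw(165,280),.085);j=loc(k);print('knob',k,j,np.hypot(j[0],j[1]+.085),np.arctan2(-j[0],j[1]+.085))
# bar end centre
e=[ray(W,*cw(u,v),.058) for u,v in [(63,80),(16,118)]];m=sum(e)/2;j=loc(m);print('end',m,j,np.hypot(j[0],j[1]+.085),np.arctan2(-j[0],j[1]+.085))
# wrist view of old image consistency
```

```text
[ 0.55139288  0.09361189 -0.25373099] [[-2.   0.7]
 [ 0.3  1.7]
 [ 0.7 -3.3]]
hole [0.57118532 0.16293303 0.078     ] [0.00175793 0.0720699 ]
hinge [0.52977113 0.00431717 0.06      ] [ 0.00148503 -0.09186317]
hinge [0.52966577 0.00687329 0.07      ] [ 0.00074142 -0.08941534]
[[0.53005642 0.01133336 0.        ]
 [0.57272935 0.17589041 0.        ]]
knob [0.47953323 0.08036428 0.085     ] [-0.06623352 -0.03086146] 0.08554449213425738 0.8855420053682969
end [0.41693611 0.16643504 0.058     ] [-0.14843168  0.03674058] 0.19197065838443164 0.8838715291595467
```

```bash
python3 -m creep '[[[2.5,-2.4,4,0.4,0,0,1],[4.9,-4.8,8,0.4,0,0,1],[4.9,-4.8,12,0.4,0,0,0],[4.9,-4.8,16,0.4,0,0,0],[4.9,-4.8,16.5,0.4,0,0,0]]]' 6
python3 - <<'E'
from h import *
import cv2
p=P('wrist');im=robot.read_camera('wrist');cv2.imwrite('pics/w2.png',im[:,:,::-1])
o=robot.observe();T=o['tool_pos'];print(T)
print(proj(p,[[T[0],T[1],.085],[T[0],T[1],T[2]-.014]]))
for r in robot.look_for('wrist','bar_knob')[:2]: print(r['score'],world(p,r['centre']))
E
```

```text
time: 1.6
tool_pos: [0.4747, 0.0792, 0.1327]
tool_rot: [-3.129, 0.001, 1.572]
contact_force: [-0.4, -0.3, 0.5]
opening: 0.0724
[0.47623857 0.07917636 0.1345326 ]
[[320.47609135 276.52829033]
 [320.08339486 306.47366739]]
0.61 [0.46662416 0.09343105 0.05941852]
```

View pics/w2.png

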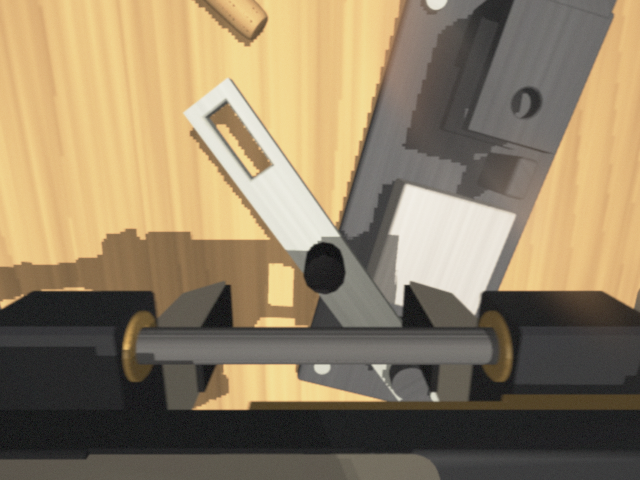

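Run:
```python
from h import *
p=P('wrist')
for v in(260,268,275):print(v,ray(p,325,v,.085),ray(p,326,v,.072))
print(ray(p,526,101,.078), robot.observe()['tool_pos'],robot.observe()['tool_rot'])
```

```text
260 [0.48210591 0.08660187 0.085     ] [0.48286002 0.08227742 0.072     ]
268 [0.48213673 0.08226481 0.085     ] [0.48289602 0.07765129 0.072     ]
275 [0.48216399 0.07842898 0.085     ] [0.48292786 0.0735598  0.072     ]
[0.57718143 0.16417405 0.078     ] [0.47790607 0.0791355  0.13666053] [-3.13606876e+00  4.99184016e-04  1.57175229e+00]
```

```bash
python3 -m creep '[[[0.2,0.3,3,0,0,0,0],[0.2,0.3,5.8,0,0,0,0],[0.2,0.3,5.8,0,0,0,-0.4],[0.2,0.3,5.8,0,0,0,-0.8],[0.2,0.3,5.8,0,0,0,-0.8],[0.2,0.3,5.8,0,0,0,-0.8],[0.2,0.3,5.8,0,0,0,-0.8]]]' 6
```

```text
time: 2.4
tool_pos: [0.4797, 0.0817, 0.0802]
tool_rot: [-3.135, -0.0, 1.572]
contact_force: [-5.6, 2.4, 2.6]
opening: 0.0218
```

```bash
python3 -m creep '[[[0.4,0.5,0,0,0,0,-0.8],[0.75,1.1,0,0,0,0,-0.8],[1.1,1.7,0,0,0,0,-0.8],[1.3,2.35,0,0,0,0,-0.8],[1.5,3.0,0,0,0,0,-0.8],[1.6,3.65,0,0,0,0,-0.8],[1.7,4.3,0,0,0,0,-0.8],[1.7,5.0,0,0,0,0,-0.8]]]'
```

```text
time: 3.2
tool_pos: [0.5302, 0.0999, 0.0807]
tool_rot: [-3.135, -0.002, 1.572]
contact_force: [-4.9, 2.8, 0.3]
opening: 0.0216
```

```bash
python3 -m creep '[[[-0.05,0.7,0,0,0,0,-0.8],[-0.1,1.3,0,0,0,0,-0.8],[-0.25,1.9,0,0,0,0,-0.8],[-0.3,2.2,0,0,0,0,-0.8],[-0.3,2.2,0,0,0,0,-0.8]]]'
```

```text
time: 3.7
tool_pos: [0.5522, 0.0972, 0.0808]
tool_rot: [-3.135, -0.002, 1.571]
contact_force: [-4.7, 3.8, 1.3]
opening: 0.0214
```

Still moving freely. I'll push on gently until the stop is felt.

```bash
python3 -m creep '[[[-0.05,0.2,0,0,0,0,-0.8],[-0.1,0.4,0,0,0,0,-0.8],[-0.1,0.4,0,0,0,0,-0.8]]]'
```

```text
time: 4.0
tool_pos: [0.5539, 0.097, 0.0807]
tool_rot: [-3.129, -0.004, 1.571]
contact_force: [-12.0, 5.1, 4.8]
opening: 0.025
```

```bash
python3 -m creep '[[[0,0.1,0,0,0,0,-0.8],[0,0.2,0,0,0,0,-0.8],[0,0.2,0,0,0,0,-0.8]]]' 25
python3 - <<'E'
from cell import robot
o=robot.observe();print(o['tool_pos'],o['contact_force'])
E
```

```text
time: 4.3
tool_pos: [0.5524, 0.0972, 0.0806]
tool_rot: [-3.12, -0.004, 1.571]
contact_force: [-15.8, 2.5, 8.2]
opening: 0.0209
[0.55239237 0.09715448 0.0806167 ] [-15.80281875   2.53759983   8.15177953]
```

```bash
python3 -m creep '[[[0,0,0,0,0,0,0],[0,0,0,0,0,0,0],[0,0,0,0,0,0,0],[0,0,-5,0,0,0,0],[0,0,-10,0,0,0,0],[0,-2,-18,0.5,0,0,0],[-4,-2,-20,1,0,0,0],[-4,-2,-20,1,0,0,0]]]'
python3 - <<'E'
from h import *
import cv2
p=P('wrist');im=robot.read_camera('wrist');cv2.imwrite('pics/w3.png',im[:,:,::-1]);np.savez('w3.npz',**p)
cv2.imwrite('pics/w3b.png',cv2.resize(im[0:330,170:490,::-1],None,fx=1.8,fy=1.8,interpolation=cv2.INTER_CUBIC))
print(robot.observe()['tool_pos'],robot.observe()['qvel'].round(3) if hasattr(robot.observe()['qvel'],'round') else 0)
E
```

```text
time: 5.1
tool_pos: [0.5385, 0.0545, 0.286]
tool_rot: [-3.113, -0.002, 1.57]
contact_force: [0.4, 0.3, 0.0]
opening: 0.046
[0.53847716 0.05387539 0.28575917] [ 0.032  0.048  0.068  0.019 -0.073  0.046]
```

View pics/w3b.png

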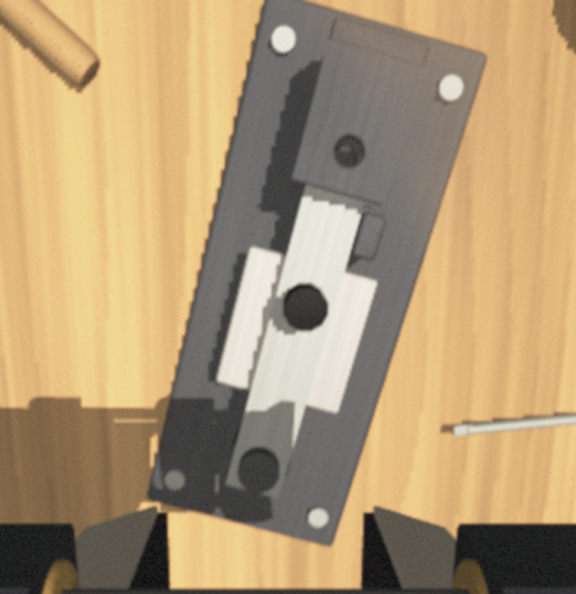

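Run:
```python
from fit import *
W=dict(np.load('w3.npz'))
cw=lambda u,v:(170+u/1.8,v/1.8)
k=ray(W,*cw(306,306),.085);h=ray(W,*cw(349,150),.078);g=ray(W,*cw(259,468),.066)
print('knob',k,'hole',h,'hinge',g)
print('d kh',h-k,np.hypot(*(h-k)[:2]),np.arctan2((h-k)[0],(h-k)[1]),'kg',k-g,np.hypot(*(k-g)[:2]),np.arctan2((k-g)[0],(k-g)[1]))
a,b,t=.06,.145,.014
obs=[(W,[[-a,-b,t],[a,-b,t],[a,b,t],[-a,b,t]],[cw(150,497),cw(330,545),cw(486,55),cw(264,-3)])]
q,r=fit(obs,[.55,.09,-.26]);print(q,r.round(1))
print(jp(q,[[0,.005,0]]))
```

```text
knob [0.55264175 0.09332689 0.085     ] hole [0.57124513 0.16284958 0.078     ] hinge [0.52962337 0.00644407 0.066     ]
d kh [ 0.01860338  0.06952269 -0.007     ] 0.07196867288899597 0.26146162832462855 kg [0.02301837 0.08688282 0.019     ] 0.08988031156824938 0.2589857940786931
[ 0.55151827  0.09052421 -0.25704773] [[-3.3  3.6]
 [ 0.6  3.5]
 [ 0.9 -0.3]
 [-0.3 -3.9]]
[[0.5527894  0.09535993 0.        ]]
```

```bash
python3 -m creep '[[[1.5,2,3.5,-1,0,0,0],[2.8,3.4,7,-1.6,0,0,0],[2.8,3.4,7,-1.6,0,0,0],[2.8,3.4,7,-1.6,0,0,0],[2.8,3.4,7,-1.6,0,0,0]]]'
python3 - <<'E'
from h import *
import cv2
p=P('wrist');im=robot.read_camera('wrist');cv2.imwrite('pics/w4.png',im[:,:,::-1]);np.savez('w4.npz',**p)
cv2.imwrite('pics/w4b.png',cv2.resize(im[0:330,190:510,::-1],None,fx=1.8,fy=1.8,interpolation=cv2.INTER_CUBIC))
o=robot.observe();print(o['tool_pos'],o['tool_rot'],np.abs(o['qvel']).max())
E
```

```text
time: 5.65
tool_pos: [0.5708, 0.0817, 0.2157]
tool_rot: [-3.141, -0.002, 1.569]
contact_force: [0.6, -0.4, 0.1]
opening: 0.0458
[0.57092794 0.08167526 0.21612707] [ 3.14086913e+00 -1.85330502e-03  1.56902467e+00] 0.007444726004792806
```

View pics/w4b.png

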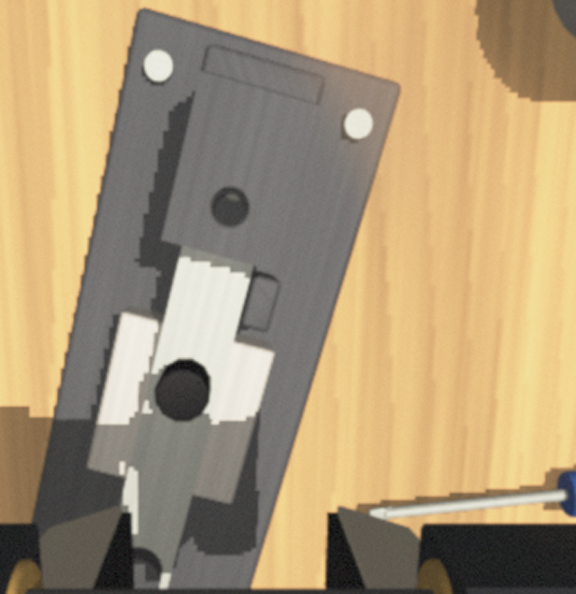

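Run:
```python
from fit import *
W=dict(np.load('w4.npz'))
cw=lambda u,v:(190+u/1.8,v/1.8)
k=ray(W,*cw(183,390),.085);h=ray(W,*cw(230,206),.078)
print('knob',k,'hole',h,'d',np.hypot(*(h-k)[:2]),np.arctan2((h-k)[0],(h-k)[1]))
for n,(u,v,z) in dict(c1=(140,10,.014),c2=(400,88,.014),e1=(163,242,.078),e2=(252,268,.078),w1=(209,45,.078),w2=(324,77,.078),w3=(203,70,.078),w4=(318,103,.078)).items():
    x=ray(W,*cw(u,v),z);print(n,x)
u=np.array([.256,.9667])
for n,a in dict(e=((163,242),(252,268)),wo=((209,45),(324,77)),wi=((203,70),(318,103))).items():
    m=sum(ray(W,*cw(*x),.078) for x in a)/2;print(n,(m-k)[:2]@u,(m-k)[:2]@[.9667,-.256])
m=sum(ray(W,*cw(*x),.014) for x in((140,10),(400,88)))/2;print('plate end jig y from knob',(m-k)[:2]@u,(m-k)[:2]@[.9667,-.256])
```

```text
knob [0.5534905 0.0950518 0.085    ] hole [0.57175572 0.1633791  0.078     ] d 0.07072650336371039 0.26121173388318286
c1 [0.53347495 0.24540403 0.014     ]
c2 [0.64635035 0.21482451 0.014     ]
e1 [0.5465157  0.15046235 0.078     ]
e2 [0.58011314 0.14088124 0.078     ]
w1 [0.56438625 0.21741572 0.078     ]
w2 [0.6051905  0.20711235 0.078     ]
w3 [0.56219293 0.20941419 0.078     ]
w4 [0.60333325 0.19860509 0.078     ]
e 0.05144927243382141 -0.0034619327774996667
wo 0.12132131945224162 0.00024932317852901305
wi 0.11282332753369043 0.00040460151552054
plate end jig y from knob 0.13988895840008417 0.0006333034753574133
```

The picture shows the bar shut, with the hole at crop (230,206). The front edge, the outer wall and the hole itself agree on jig y ≈ 75.5 ± 1.5. Now to the drop pin.

```bash
python3 -m creep '[[[-4.7,-1.5,-1,0,0,8.5,0],[-9.4,-3,-2,0,0,17,0],[-14.1,-4.5,-2,0,0,25.5,0],[-18.8,-6,-2,0,0,34,0],[-23.5,-7.5,-2,0,0,42.5,0],[-28.2,-9,-2,0,0,51,0],[-32.9,-10.5,-2,0,0,59.5,0],[-37.6,-12,-2,0,0,68,0]]]'
```

```text
time: 6.5
tool_pos: [0.4494, -0.2964, 0.2371]
tool_rot: [3.14, -0.003, 0.376]
contact_force: [-0.1, -0.6, -0.9]
opening: 0.0459
```

```bash
python3 -m creep '[[[0,0,0.5,0,0,8.5,0],[0,0,1,0,0,17,0],[0,0,1.7,0,0,26.4,0],[0,0,1.7,0,0,26.4,0],[0,0,1.7,0,0,26.4,0],[0,0,1.7,0,0,26.4,0]]]'
python3 - <<'E'
from h import *
import cv2
p=P('wrist');im=robot.read_camera('wrist');cv2.imwrite('pics/w5.png',im[:,:,::-1]);np.savez('w5.npz',**p)
o=robot.observe();print(o['tool_pos'],o['tool_rot'],np.abs(o['qvel']).max())
for r in robot.look_for('wrist','drop_pin')[:3]: print(r['score'],world(p,r['centre']),proj(p,world(p,r['centre'])))
E
```

```text
time: 7.1
tool_pos: [0.4496, -0.2966, 0.2211]
tool_rot: [3.141, -0.005, -0.082]
contact_force: [-0.2, -0.2, 1.0]
opening: 0.0457
[ 0.4496241  -0.29657121  0.22094208] [ 3.14070405 -0.00429476 -0.08277787] 0.011268769153964903
0.68 [ 0.47006039 -0.21905532  0.09304844] [[201.99954291 218.08913849]]
0.64 [ 0.39646619 -0.29131065  0.08808952] [[314.89236025 304.89529324]]
0.56 [ 0.47920202 -0.29925453  0.10282885] [[316.42129511 197.92601925]]
```

View pics/w5.png

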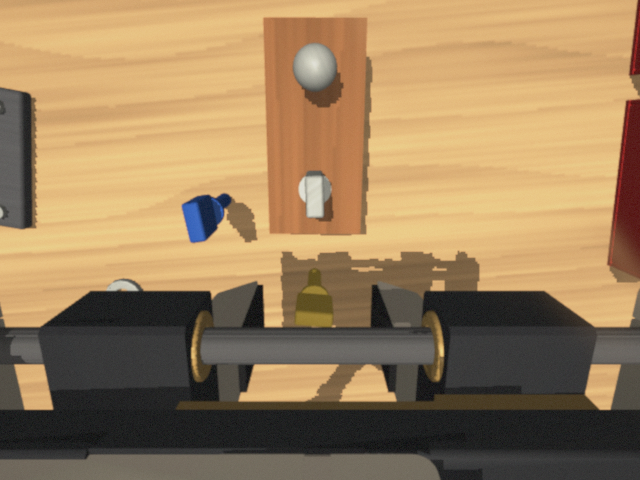

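Run:
```python
from fit import *
import cv2
W=dict(np.load('w5.npz'))
print('tab',ray(W,315,195.5,.107),'collar',ray(W,315,188,.071))
print([ray(W,*x,.066).round(4) for x in((264,17),(366,17),(269,234),(366,234))])
im=cv2.imread('pics/w5.png')[150:240,260:370];cv2.imwrite('pics/w5c.png',cv2.resize(im,None,fx=7,fy=7,interpolation=cv2.INTER_CUBIC))
```

```text
tab [ 0.48153117 -0.29852473  0.107     ] collar [ 0.48141782 -0.29837965  0.071     ]
[array([ 0.5978, -0.2737,  0.066 ]), array([ 0.5922, -0.3418,  0.066 ]), array([ 0.4483, -0.2601,  0.066 ]), array([ 0.4422, -0.3345,  0.066 ])]
```

View pics/w5c.png

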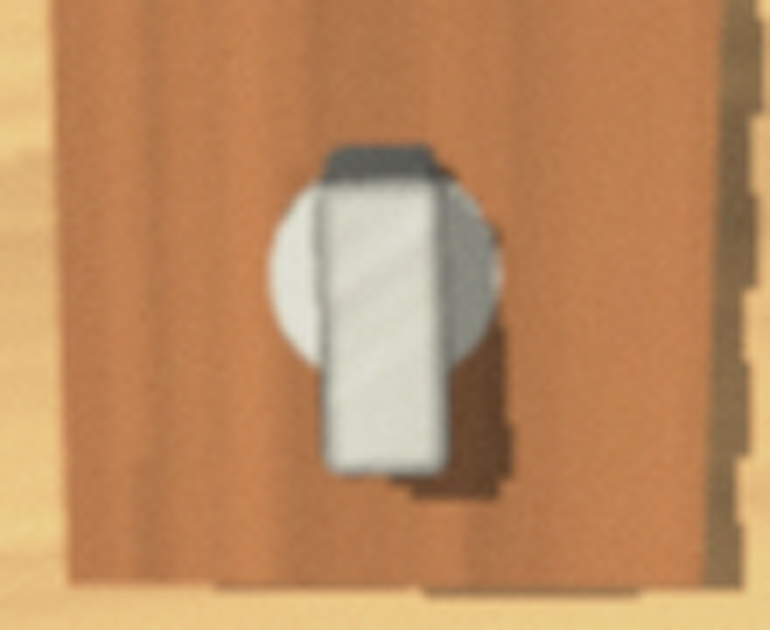

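The tab's top face centres at about (315,196), which is world (0.481,-0.2985). It is square to the jaws, so I'll descend and grip.

```bash
python3 -m creep '[[[2.5,0,4,0,-0.2,0,0],[3.1,-0.05,8,0,-0.2,0,0],[3.1,-0.05,11.5,0,-0.2,0,0],[3.1,-0.05,13,0,-0.2,0,0],[3.1,-0.05,13,0,-0.2,0,0],[3.1,-0.05,13,0,-0.2,0,0]]]'
```

```text
time: 7.8
tool_pos: [0.4815, -0.299, 0.0915]
tool_rot: [3.14, -0.001, -0.082]
contact_force: [0.6, -1.0, 0.7]
opening: 0.0458
```

```bash
python3 -m creep '[[[0,0,0,0,0,0,-0.5],[0,0,0,0,0,0,-1],[0,0,0,0,0,0,-1],[0,0,0,0,0,0,-1],[0,0,0,0,0,0,-1],[0,0,0,0,0,0,-1]]]' 45
```

```text
time: 8.4
tool_pos: [0.4816, -0.2987, 0.0919]
tool_rot: [3.141, -0.002, -0.082]
contact_force: [0.4, 2.3, 2.9]
opening: 0.012
```

```bash
python3 -m creep '[[[0,0,-1,0,0,0,-1],[0,0,-3,0,0,0,-1],[0,0,-5,0,0,0,-1],[0,0,-7,0,0,0,-1],[0,0,-9,0,0,0,-1],[0,0,-12,0,0,0,-1],[0,0,-14,0,0,0,-1],[0,0,-14,0,0,0,-1]]]'
python3 - <<'E'
from h import *
import cv2
for c in['side','wrist']:
    im=robot.read_camera(c);cv2.imwrite(f'pics/{c}6.png',im[:,:,::-1])
a=cv2.imread('pics/side6.png')[150:450,330:640];cv2.imwrite('pics/side6c.png',cv2.resize(a,None,fx=2,fy=2))
E
```

```text
time: 9.2
tool_pos: [0.4825, -0.2996, 0.2353]
tool_rot: [3.137, -0.007, -0.082]
contact_force: [-0.5, -0.4, -0.4]
opening: 0.0115
```

View pics/side6c.png

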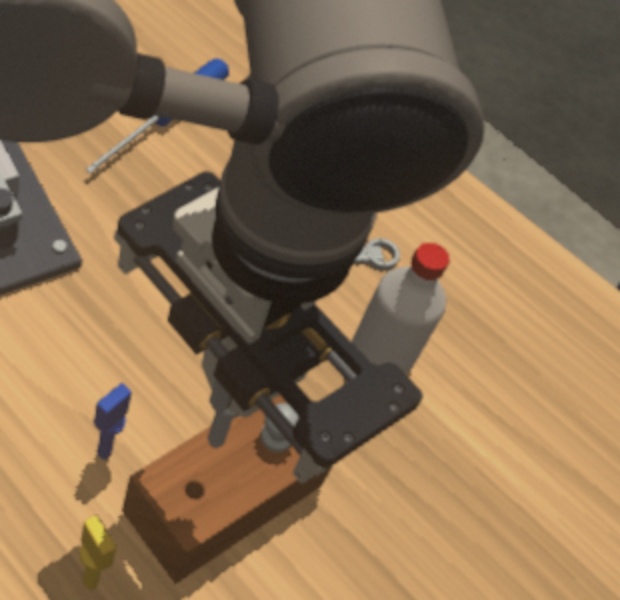

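View pics/wrist6.png

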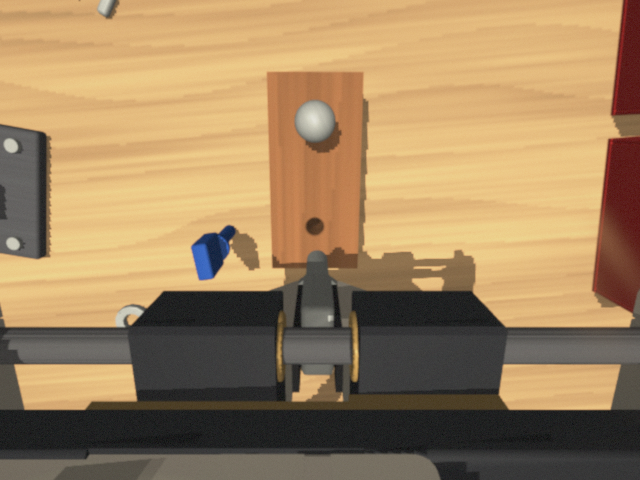

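The pin is out of the block and held upright. Its nose shows at (316,258) in the wrist view, and the ball pin hasn't moved. I'll carry it over to the jig.

```bash
python3 - <<'E'
from h import *
p=P('wrist');o=robot.observe();T=np.array(o['tool_pos']);print(T,o['tool_rot'])
from scipy.spatial.transform import Rotation as R
M=R.from_euler('xyz',o['tool_rot']).as_matrix()
print(proj(p,[T+M@[0,0,.0858],T+M@[.0045,0,.0858],T+M@[.0045,0,.0858]]))
E
python3 -m creep '[[[0.5,-4.7,0,0,0,1,-1],[1,-9.4,0,0,0,3,-1],[1.5,-14.1,0,0,0,5,-1],[2,-18.8,0,0,0,7,-1],[2.5,-23.5,0,0,0,10,-1],[3,-28.2,0,0,0,10,-1],[3.5,-32.9,0,0,0,10,-1],[4,-37.5,0,0,0,10,-1]]]'
```

```text
[ 0.48114684 -0.29847596  0.23156247] [ 3.14069380e+00 -1.29586638e-03 -8.24290674e-02]
[[316.19413209 255.19190004]
 [316.19556697 248.0021337 ]
 [316.19556697 248.0021337 ]]
time: 10.1
tool_pos: [0.5511, 0.0739, 0.2294]
tool_rot: [3.14, 0.002, -0.257]
contact_force: [1.0, -0.6, -2.0]
opening: 0.0117
```

```bash
python3 -m creep '[[[-0.2,-4.5,0,0,0,0,-1],[-0.35,-9.1,0,0,0.1,0,-1],[-0.35,-9.1,2,0,0.1,0,-1],[-0.35,-9.1,4,0,0.1,0,-1],[-0.35,-9.1,4,0,0.1,0,-1],[-0.35,-9.1,4,0,0.1,0,-1],[-0.35,-9.1,4,0,0.1,0,-1]]]'
python3 - <<'E'
from h import *
import cv2
p=P('wrist');im=robot.read_camera('wrist');cv2.imwrite('pics/w7.png',im[:,:,::-1]);np.savez('w7.npz',**p)
o=robot.observe();print(o['tool_pos'],o['tool_rot'],np.abs(o['qvel']).max(),o['contact_force'])
T=np.array(o['tool_pos'])
print(proj(p,[T-[0,0,.0858],[T[0],T[1],.078]]))
a=im[150:330,220:460,::-1];cv2.imwrite('pics/w7c.png',cv2.resize(a,None,fx=3.2,fy=3.2,interpolation=cv2.INTER_CUBIC))
for c in['side','scene']: cv2.imwrite(f'pics/{c}7.png',robot.read_camera(c)[:,:,::-1])
E
```

```text
time: 10.8
tool_pos: [0.5712, 0.1624, 0.1899]
tool_rot: [3.14, -0.001, -0.258]
contact_force: [-0.1, -0.3, -0.3]
opening: 0.0119
[0.57128281 0.16242281 0.19022401] [ 3.14060127e+00 -1.52848936e-03 -2.57586638e-01] 0.005978944402560889 [-0.54128956  0.62996516 -0.31559067]
[[316.07919767 255.42294182]
 [316.11525693 243.30632371]]
```

View pics/w7c.png

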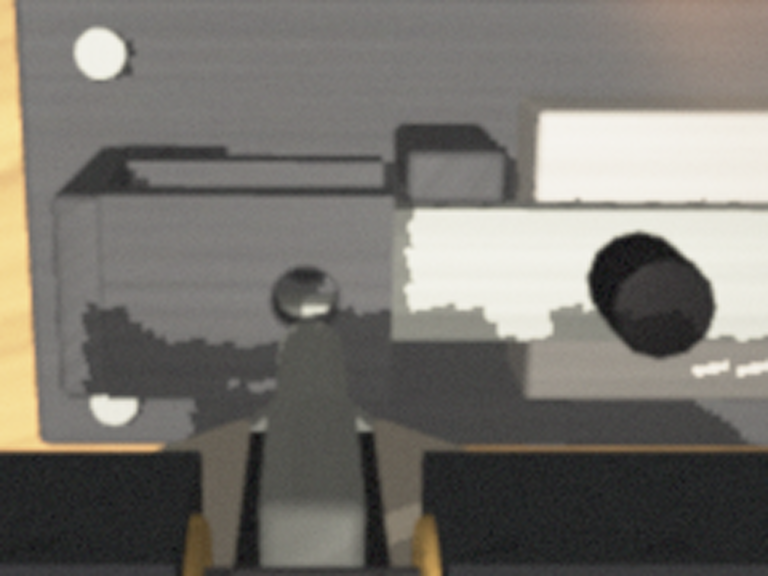

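View pics/scene7.png

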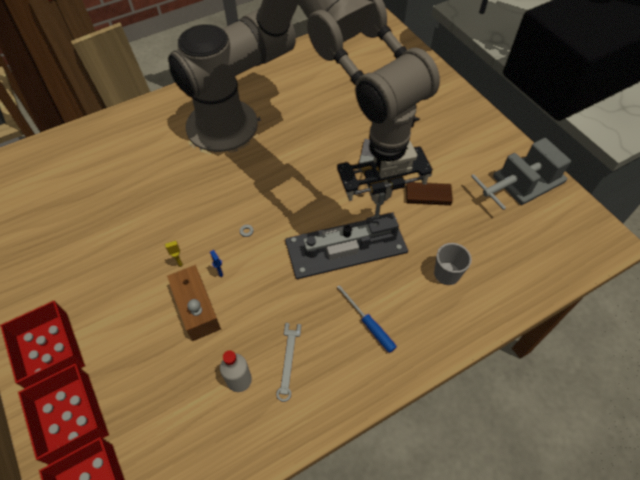

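The hole is at crop (305,295) and the pin axis at crop x 311. That means a shift of about 1.3 mm towards jig +y and 1 mm towards +x. Then I'll descend to just above the mouth and look again.

```bash
python3 -m creep '[[[0.1,-0.13,0.8,0,0,0,-1],[0.1,-0.13,1.6,0,0,0,-1],[0.1,-0.13,2.2,0,0,0,-1],[0.1,-0.13,2.2,0,0,0,-1],[0.1,-0.13,2.2,0,0,0,-1],[0.1,-0.13,2.2,0,0,0,-1]]]'
python3 - <<'E'
from h import *
import cv2
p=P('wrist');im=robot.read_camera('wrist')
o=robot.observe();T=np.array(o['tool_pos']);print(T,o['tool_rot'],o['contact_force'])
print(proj(p,[T-[0,0,.0858],[T[0],T[1],.078]]))
a=im[170:330,240:400,::-1];cv2.imwrite('pics/w8c.png',cv2.resize(a,None,fx=3.7,fy=3.7,interpolation=cv2.INTER_CUBIC))
E
```

```text
time: 11.55
tool_pos: [0.5727, 0.1635, 0.1684]
tool_rot: [3.141, -0.002, -0.257]
contact_force: [-0.6, 0.9, -0.8]
opening: 0.0117
[0.57271705 0.16346327 0.168532  ] [ 3.14085908e+00 -2.12806747e-03 -2.57572642e-01] [-0.59466618 -0.28290774 -1.0323209 ]
[[316.22264271 255.5896285 ]
 [316.23078365 253.24177244]]
```

View pics/w8c.png

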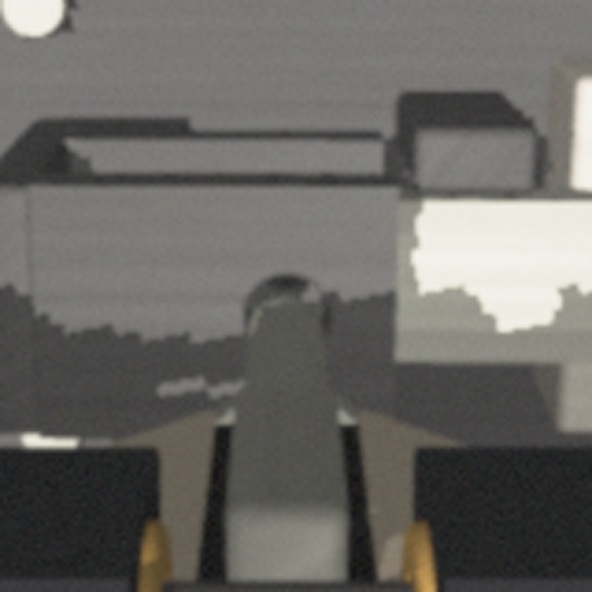

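Nose and hole line up at crop x ≈ 287. I'll lower slowly and watch the force.

```bash
python3 -m creep '[[[0,0,0.2,0,0,0,-1],[0,0,0.4,0,0,0,-1],[0,0,0.6,0,0,0,-1],[0,0,0.8,0,0,0,-1],[0,0,0.8,0,0,0,-1]]]'
```

```text
time: 12.1
tool_pos: [0.5725, 0.1634, 0.1601]
tool_rot: [3.141, -0.001, -0.258]
contact_force: [0.1, -0.2, -1.5]
opening: 0.0116
```

```bash
python3 -m creep '[[[0,0,0.2,0,0,0,-1],[0,0,0.4,0,0,0,-1],[0,0,0.6,0,0,0,-1],[0,0,0.6,0,0,0,-1]]]'
```

```text
time: 12.5
tool_pos: [0.5723, 0.1634, 0.1537]
tool_rot: [3.14, -0.001, -0.258]
contact_force: [0.2, 0.3, -1.3]
opening: 0.012
```

```bash
python3 -m creep '[[[0,0,0.3,0,0,0,-1],[0,0,0.6,0,0,0,-1],[0,0,0.9,0,0,0,-1],[0,0,1.2,0,0,0,-1],[0,0,1.5,0,0,0,-1],[0,0,1.5,0,0,0,-1]]]'
```

```text
time: 13.1
tool_pos: [0.572, 0.1633, 0.1381]
tool_rot: [3.14, 0.0, -0.258]
contact_force: [-0.1, -0.0, -0.9]
opening: 0.0119
```

```bash
python3 -m creep '[[[0,0,0.3,0,0,0,-1],[0,0,0.6,0,0,0,-1],[0,0,0.9,0,0,0,-1],[0,0,1.2,0,0,0,-1],[0,0,1.4,0,0,0,-1],[0,0,1.4,0,0,0,-1]]]'
```

```text
time: 13.7
tool_pos: [0.5718, 0.1633, 0.1237]
tool_rot: [3.14, 0.001, -0.258]
contact_force: [0.3, -0.1, -0.9]
opening: 0.0119
```

```bash
python3 -m creep '[[[0,0,0.15,0,0,0,-1],[0,0,0.3,0,0,0,-1],[0,0,0.4,0,0,0,-1],[0,0,0.4,0,0,0,-1]]]'
```

```text
time: 14.1
tool_pos: [0.5718, 0.1632, 0.1196]
tool_rot: [3.14, 0.001, -0.258]
contact_force: [-0.5, 0.1, -1.2]
opening: 0.012
```

```bash
python3 -m creep '[[[0,0,0.15,0,0,0,-1],[0,0,0.3,0,0,0,-1],[0,0,0.5,0,0,0,-1],[0,0,0.5,0,0,0,-1]]]'
```

```text
time: 14.5
tool_pos: [0.572, 0.1628, 0.1144]
tool_rot: [3.139, 0.0, -0.258]
contact_force: [1.0, -2.8, -1.7]
opening: 0.0116
```

```bash
python3 -m creep '[[[0,0,0.15,0,0,0,-1],[0,0,0.3,0,0,0,-1],[0,0,0.5,0,0,0,-1],[0,0,0.5,0,0,0,-1]]]'
```

```text
time: 14.9
tool_pos: [0.572, 0.1628, 0.1089]
tool_rot: [3.139, 0.001, -0.258]
contact_force: [0.7, -1.7, -1.9]
opening: 0.0119
```

Run:
```python
from h import *
import cv2
for c in['side','scene','wrist']:
    im=robot.read_camera(c)
    b={'side':(230,110,390,250),'scene':(330,160,440,260),'wrist':(220,150,420,400)}[c]
    f={'side':4,'scene':6,'wrist':2.4}[c]
    cv2.imwrite(f'pics/{c}9.png',cv2.resize(im[b[1]:b[3],b[0]:b[2],::-1],None,fx=f,fy=f,interpolation=cv2.INTER_CUBIC))
print(robot.observe()['contact_force'],robot.observe()['tool_pos'])
```

```text
[ 0.78416299 -2.06337918 -3.25453396] [0.57197549 0.16276806 0.10894553]
```

View pics/scene9.png

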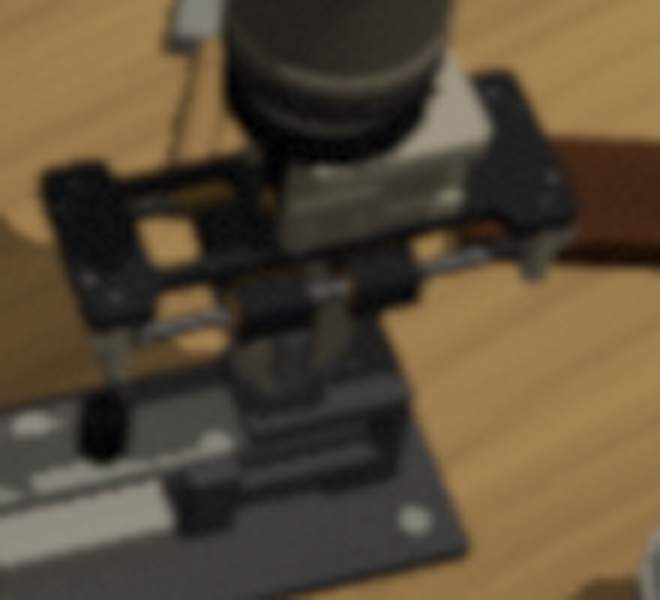

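View pics/wrist9.png

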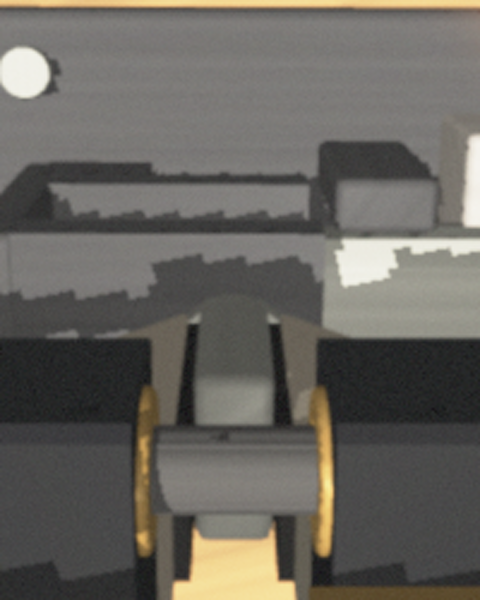

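```bash
python3 -m creep '[[[0,0,0.15,0,0,0,-1],[0,0,0.3,0,0,0,-1],[0,0,0.4,0,0,0,-1],[0,0,0.4,0,0,0,-1]]]'
```

```text
time: 15.45
tool_pos: [0.5719, 0.1628, 0.1048]
tool_rot: [3.139, 0.001, -0.258]
contact_force: [0.8, -2.6, 0.6]
opening: 0.0121
```

```bash
python3 -m creep '[[[0,0,0.1,0,0,0,-1],[0,0,0.2,0,0,0,-1],[0,0,0.2,0,0,0,-1]]]'; python3 -c "
from cell import robot
print(robot.observe()['contact_force'])"
```

```text
time: 15.75
tool_pos: [0.572, 0.1628, 0.1038]
tool_rot: [3.139, -0.0, -0.257]
contact_force: [-2.1, -2.5, 8.4]
opening: 0.0119
[-2.11628147 -2.52172968  8.42035846]
```

```bash
python3 -m creep '[[[0,0,0.15,0,0,0,-1],[0,0,0.3,0,0,0,-1],[0,0,0.3,0,0,0,-1]]]'; python3 -c "
from cell import robot
print(robot.observe()['contact_force'])"
```

```text
time: 16.05
tool_pos: [0.5721, 0.1628, 0.1038]
tool_rot: [3.14, -0.002, -0.257]
contact_force: [-7.2, -4.3, 20.7]
opening: 0.0113
[-7.1625251  -4.30787418 20.74682676]
```

```bash
python3 -m creep '[[[0,0,0.1,0,0,0,-1],[0,0,0.25,0,0,0,-1],[0,0,0.25,0,0,0,-1]]]'
python3 - <<'E'
from h import *
import cv2
print(robot.observe()['contact_force'])
im=robot.read_camera('wrist')[:,:,::-1];cv2.imwrite('pics/w10.png',cv2.resize(im[200:400,220:420],None,fx=3,fy=3,interpolation=cv2.INTER_CUBIC))
E
```

```text
time: 16.35
tool_pos: [0.572, 0.1628, 0.1037]
tool_rot: [3.14, -0.003, -0.257]
contact_force: [-6.8, -3.6, 19.3]
opening: 0.0117
[-6.80219554 -3.56264514 19.32494511]
```

View pics/w10.png

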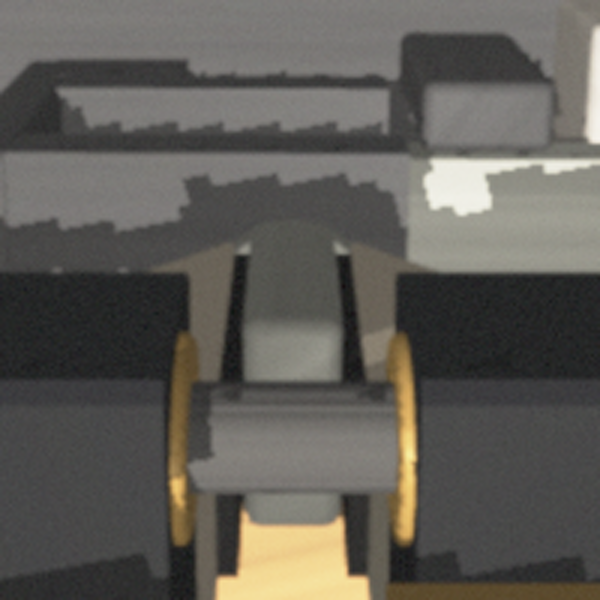

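Stopped at TCP z 0.1037, which is where the flush collar should be. Release, rise and check.

```bash
python3 -m creep '[[[0,0,-0.05,0,0,0,-0.4],[0,0,-0.05,0,0,0,-0.2],[0,0,-0.05,0,0,0,0],[0,0,-2,0,0,0,0],[0,0,-6,0,0,0,0],[-3,0,-11,0,0,0,0],[-3,0,-13,0,0,0,0],[-3,0,-13,0,0,0,0]]]'
python3 - <<'E'
from h import *
import cv2
p=P('wrist')
for c in['side','scene','wrist']:
    im=robot.read_camera(c)
    b={'side':(200,110,380,250),'scene':(330,170,430,270),'wrist':(200,80,440,290)}[c]
    f={'side':4,'scene':6,'wrist':2.8}[c]
    cv2.imwrite(f'pics/{c}11.png',cv2.resize(im[b[1]:b[3],b[0]:b[2],::-1],None,fx=f,fy=f,interpolation=cv2.INTER_CUBIC))
T=np.array([.5719,.1628,0])
print(robot.observe()['tool_pos'],proj(p,[T+[0,0,z] for z in(.078,.083,.119)]),proj(P('scene'),[T+[0,0,z] for z in(.078,.083,.119)]))
E
```

```text
time: 17.2
tool_pos: [0.5439, 0.1716, 0.2378]
tool_rot: [-3.14, -0.009, -0.256]
contact_force: [0.8, 0.3, -0.7]
opening: 0.0462
[0.54234065 0.17068538 0.23244822] [[318.80450358 190.62804459]
 [318.82138071 191.56155778]
 [318.96105343 199.28717877]] [[375.52187031 223.14982734]
 [375.70576793 221.97171759]
 [377.06772816 213.24654377]]
```

View pics/scene11.png

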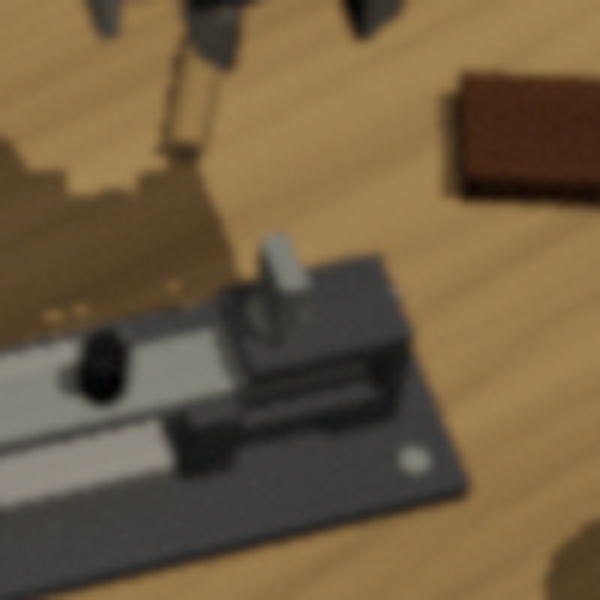

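View pics/wrist11.png

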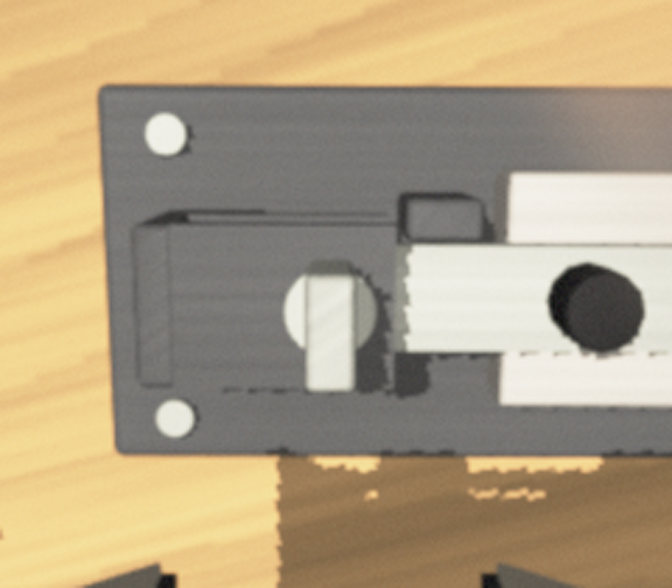

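View pics/side11.png

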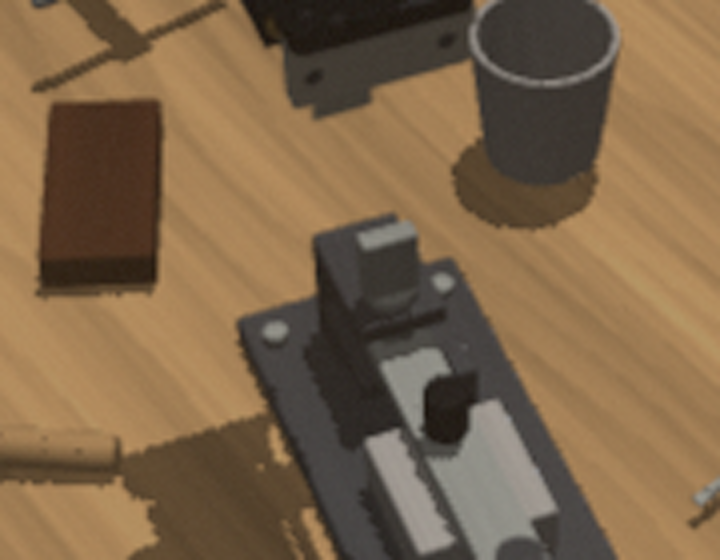

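It looks flush in all three views. I felt little detent resistance, though, so I'll check the tab-top height (0.119 if flush) with a gentle press from closed fingertips.

```bash
python3 -m creep '[[[1.5,0,2,0,0,0,-1],[3.05,0,4,0,0,0,-1],[3.05,0,6,0,0,0,-1],[3.05,0,8,0,0,0,-1],[3.05,0,9.2,0,0,0,-1],[3.05,0,9.2,0,0,0,-1],[3.05,0,9.2,0,0,0,-1]]]'
```

```text
time: 18.05
tool_pos: [0.5719, 0.1627, 0.1403]
tool_rot: [3.139, -0.0, -0.257]
contact_force: [-0.4, 0.3, 0.4]
opening: 0.0009
```

```bash
python3 -m creep '[[[0,0,0.2,0,0,0,-1],[0,0,0.4,0,0,0,-1],[0,0,0.6,0,0,0,-1],[0,0,0.7,0,0,0,-1],[0,0,0.7,0,0,0,-1]]]'
```

```text
time: 18.55
tool_pos: [0.572, 0.1627, 0.1334]
tool_rot: [3.139, -0.001, -0.257]
contact_force: [-0.5, -0.7, 0.3]
opening: 0.0004
```

```bash
python3 -m creep '[[[0,0,0.1,0,0,0,-1],[0,0,0.2,0,0,0,-1],[0,0,0.3,0,0,0,-1],[0,0,0.3,0,0,0,-1]]]'
```

```text
time: 18.95
tool_pos: [0.5724, 0.1628, 0.1331]
tool_rot: [3.14, -0.003, -0.257]
contact_force: [-5.2, -1.1, 16.2]
opening: 0.0004
```

```bash
python3 -m creep '[[[0,0,0.2,0,0,0,-1],[0,0,0.4,0,0,0,-1],[0,0,0.4,0,0,0,-1]]]'; python3 -m creep '[[[0,0,-0.5,0,0,0,-1],[0,0,-2,0,0,0,-1],[0,0,-5,0,0,0,-1],[-2,0,-9,0,0,0,-1],[-4,0,-12,0,0,0,-1],[-4,0,-12,0,0,0,-1],[-4,0,-12,0,0,0,-1]]]'
python3 - <<'E'
from h import *
import cv2
for c in['side','wrist']:
    im=robot.read_camera(c);cv2.imwrite(f'pics/{c}12.png',im[:,:,::-1])
E
```

```text
time: 19.25
tool_pos: [0.5727, 0.1628, 0.133]
tool_rot: [3.141, -0.006, -0.257]
contact_force: [-8.6, -2.2, 24.0]
opening: 0.0003
time: 19.95
tool_pos: [0.5334, 0.1734, 0.2534]
tool_rot: [3.142, -0.008, -0.256]
contact_force: [0.1, 0.2, -0.1]
opening: 0.0004
```

View pics/wrist12.png

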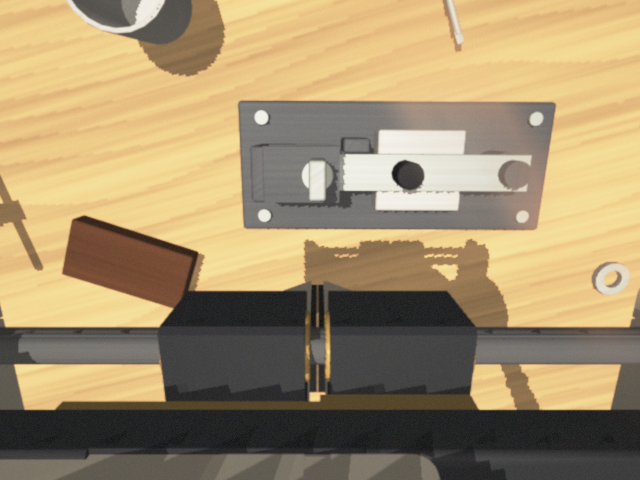

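View pics/side12.png

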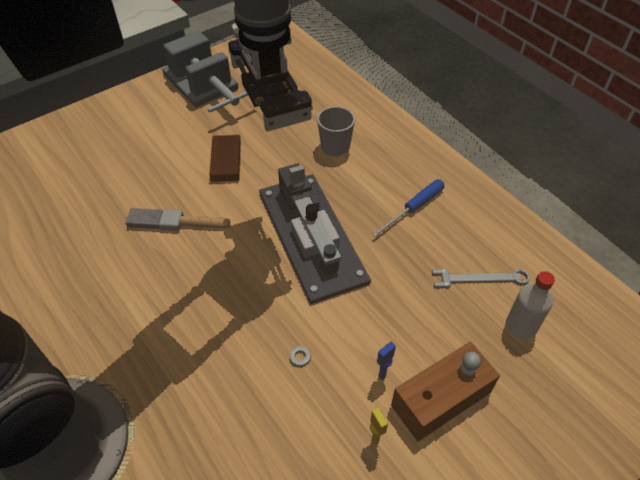

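The bar is shut and the pin seated: wrist view (317,178), side view (295,178). The ball pin is still at (471,362) in the side view, and nothing else has moved. Handing in.

```bash
python3 -c "
from cell import robot
print(robot.hand_in())"
```

```text
the job is handed in; nothing more can be done
None
```

The clamp bar is shut against its stop and the tab-handled drop pin is seated with its collar flush on the upper ear. I handed the job in at about 20 s of the 69 s allowed, with the gripper clear of everything.

- **Bar:** I swung it by the knob and pressed it onto the stop with about 16 N. Later views show it lying in line with the jig.
- **Hole:** The camera views put the hole at about jig y 75.5 mm. The pin went through both ears and the slot without any search.
- **Pin:** It stopped at the predicted height, and I pressed it there with about 20 N. After letting go, I pressed the tab top with closed fingertips. It stood at 0.119 m, the flush height, and did not move under 24 N, the highest push I read.
- **Disagreement:** I did not feel the roughly 10 N ball resistance over the last 20 mm. The readings at each stop showed almost no upward force until the last millimetre or so. The pin still stayed down once released, and the last pictures show it seated.
- **Everything else:** The ball pin, the blue and yellow look-alikes and the loose items in view look undisturbed in the last side view.

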